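Load the vial carrier through the reader's spring gate

ROBOT

A 6-joint arm with a two-finger parallel gripper is mounted at the origin on a cart in front of the work surface, level with it; the furniture and walls round the work are solid. World frame = base frame: x ahead of the robot, y to its left, z up, the work surface at z = 0. Lengths are in m, angles in rad, forces in N, time in s.
With the tool pointing down it reaches from about 0.275 to 0.825 m from the base axis. Payload 4.9 kg.
Tool frame: the origin (TCP) lies midway between the tips of the shut fingers; the grasp point (between the pads) lies 19 mm behind it (bot.grip_depth is the distance from the TCP to the grasp point, in m); z points along the fingers, y is the line along which they close (so a half turn about z gives the same grasp; the last joint's range is limited). The gripper opens to 85 mm and grips with 20 to 120 N. Pads are 22 mm wide; open, the fingers measure 114 mm over their backs; the gripper's body (76 mm by 85 mm) begins 54 mm behind the grasp point. The pads swing forward as they close: fully open they stand 13 mm farther back than shut.
Start: joints at [0.992, 0.326, -0.193, 1.052, 0, 1.437], TCP at [0.237, 0.497, 0.231] pointing down, gripper open.
Joint ranges: [-2.65, 2.65], [-0.97, 1.79], [-1.3, 1.35], [-1.93, 2.1], [-1.47, 1.37], [-3.14, 3.14]. Speed limits (rad/s): [2.57, 2.57, 3.14, 3.14, 3.14, 3.14].

INTERFACE

Orientations are given as a unit quaternion [w, x, y, z].
In Python, from cell import bot gives the robot as it stands. Calls block until the motion is done:
- bot.move_pose(position, orientation): joint-space move of the TCP to a pose.
- bot.move_linear(position, speed=0.15, rotation=None, until_force=None): straight line of the TCP; rotation=None keeps the orientation; speed is the mean speed in m/s. With until_force (N) it stops when the force on the tool has changed by that much, and returns True; else False.
- bot.goto_joints(angles): joint-space move.
- bot.set_gripper(opening, grasp_force=None): opening from 0.0 (shut) to 1.0 (fully open); grasp_force is the grip in N (None keeps the last); returns when the fingers have stopped.
- bot.wait(seconds).
- bot.solve_ik(position, orientation): joint angles nearest the present ones, or None.
- bot.camera(name): name is "scene" or "top" or "wrist"; returns the picture (384x512x3 uint8, red, green, blue); there is no depth.
- bot.calibration(name): a dict with "mtx" (3x3 intrinsics, pixels), "extrinsics" (4x4, takes a point from world to camera coordinates); the wrist camera has in their place "hand_eye" (4x4, takes a point from camera to tool coordinates, whose origin is the TCP and whose axes are the flange's). Camera axes: x right, y down, z forward; pixel columns grow to the right and rows downward; lengths in m; the calibration is good to about 2 mm. A picture is of the moment at which its call begins: read the wrist's pose just before it. calibration takes no time and is no camera call.
A pose or a line that the arm cannot do raises bot.PlanningError and nothing moves.
- bot.close_job(): hands the job in; it is judged then, once.
Trained networks look in the newest picture that a camera, given by its name, has taken for a name from the list of things; names that differ only in an ending like _2 or _b are one class to them, and where a whole thing is asked for, a point or a joint stands for the part that bears it (a point fixed in the world has none). Each returns a list of dicts, best first, with "confidence" (0 to 1); they miss things now and then, are a little off and sometimes report something else, mostly with a low value. They report only what shows in the picture. A call takes as long as a camera call.
- bot.search_frame(camera, thing): "bbox" ([left, top, width, height] in pixels, round what is visible of it).
Readings, each from a call of its own:
- bot.read_clock(): time.
- bot.read_joint_positions(): joint angles.
- bot.read_joint_vel(): joint speeds.
- bot.read_joint_efforts(): joint torques, N m.
- bot.read_position(): TCP position.
- bot.read_tool_rot(): TCP orientation.
- bot.read_ft_force(): force on the tool from outside, world axes, zero at the start.
- bot.read_moment(): the same for the moment, N m.
- bot.read_gripper_width(): opening from 0.0 (shut) to 1.0 (fully open).
- bot.read_finger_force(): force on a finger pad.
Only numpy, scipy, OpenCV 4.12 (cv2) and the standard library are available. Lean on these libraries where they do the work, as an engineer would, in place of code of your own. Each camera call takes 0.05 s, during which the arm holds its last target. There are 200 camera calls.

TASK

Load the blue two-vial carrier into the reader: set it down in the mouth of the feed lane, nose towards the shut orange gate, then slide it gently along the lane through the spring gate and on until its nose rests against the rubber pad of the feed shuttle, with the pad's present pin pressed in, and let go so that the gate stands shut behind it. The shuttle is parked at a different depth every time and held only by a slip clutch, so feel for it and do not shove it back. Keep both vials upright in the carrier and leave the other things on the worktop alone.

Things in the scene. Friction and masses are not known exactly. Their poses are not given: they have to be found in the camera images.
- reader: Bench vial reader, fixed: aluminium feed lane 104 mm wide, from 110 before the gate to 252 past it, ending at a white reader head 118 high. Origin on the worktop under the middle of the gate; x = feed direction, y left, z up; deck top at z = 10. Behind the gate the rails' inward lips (9 to 14 above the deck, slot 42 wide, channel 59 wide) hold a foot down: it enters only through the gate.
- mouth (a point): Middle of the lane's open mouth at deck level, 78 mm before the gate; axes as the reader's. White guides, 16 high, on both sides narrow the lane from 70 wide (110 before the gate) to 59 (5 before it). The carrier's tail may overhang the deck's near end.
- gate (a point): Middle of the gate at deck level; axes as the reader's. Two orange wings 18 to 38 mm above the deck, hinged at y = +-32.5 (black posts 46 high), meeting in the middle. Each is 31 long, opens only inwards (+x) and springs shut once the carrier's tail is over 30 past the gate. Pushing through takes up to about 10 N over the first 40 mm, then 1 to 2 N.
- wing_left (a joint): Left gate wing (+y side), rad: 0 = shut, grows as it swings inwards, about 1.15 with the carrier between the wings. Spring torque 0.06 N m shut, 0.11 N m open.
- wing_right (a joint): Right gate wing (-y side), the same.
- clutch_slip (a joint): How far the feed shuttle has been shoved back, m: 0 at the start; its clutch slips at about 15 N and does not return. The shuttle, a grey block with a black rubber pad (28 mm wide, 8 to 26 above the deck) facing the gate, stands in the lane on a steel rod, pad 165 to 210 past the gate. Its place is not measured: feel or look for it.
- present_pin (a joint): Steel pin in the middle of the shuttle pad, m: 0 = standing out 3 mm, 0.003 = pressed flush with the pad by the carrier's nose. Its spring, about 0.2 N, does not move a standing carrier.
- carrier: Blue carrier, 0.15 to 0.31 kg, on the worktop. Origin on its underside below the handle; x = nose, z up. Foot x = -62 to +62 mm, 54 wide, 6 thick; on it the body, 36 wide, to z = 34, from the flat tail at x = -62 to the nose at +68. Vial pockets 31 square at x = +-38, floor z = 6. Handle: upright post at the origin, 26 along x, 16 across y, to z = 90; grasp it across y.
- handle (a point): Grip point in the handle, 70 mm above the carrier's underside; axes as the carrier's. The vials' tops are at 67, 23 ahead of and behind it.
- nose (a point): Tip of the carrier's nose, 68 mm ahead of its origin and 20 up; axes as the carrier's.
- vial_front: Small glass vial with purple cap, 29 diameter, 61 high, loose in the front pocket; origin at the centre of its underside, z up.
- vial_rear: The same kind of vial in the rear pocket.
- saline_tall: White infusion bottle, 48x67x111, left of the lane; origin underneath. Bystander.
- blue_cap_vial: Glass vial with blue cap, 37 diameter, 78 high, left of the lane; origin underneath. Bystander.
- log_notebook: Closed notebook 148x109x14 with a pen on it, at the right front; origin underneath. Bystander.

How it is judged:
On the way, in this order (a step that is already met when the one before it is completed fails the run):
1. the carrier stands in the mouth of the feed lane, nose to the shut gate (x of nose in the frame of gate between -0.08 and 0.004 m and z of carrier in the frame of gate between -0.003 and 0.003 m and y of carrier in the frame of gate between -0.01 and 0.01 m and angle between the x axis of carrier and the x axis of reader, either way round below 0.12 rad and value of joint each of wing_left, wing_right below 0.1 rad), for 0.2 s.
2. the carrier's nose pushes both wings open (value of joint each of wing_left, wing_right above 0.6 rad and x of nose in the frame of gate between 0.01 and 0.15 m and z of carrier in the frame of gate between -0.003 and 0.005 m), for 0.05 s.
3. the carrier has pressed in the present pin with the gate shut behind it (value of joint each of wing_left, wing_right below 0.1 rad and value of joint present_pin above 0.0015 m and y of carrier in the frame of gate between -0.006 and 0.006 m), for 0.05 s.
At the end, for the whole second after the job is handed in: Both wings within 0.1 rad of shut, the carrier flat in the lane behind them, let go and at rest, its nose within 1.5 mm of the shuttle pad (present pin pressed in over 1.5 mm), the shuttle shoved back less than 3 mm, both vials upright in their pockets (all of step 3 and x of nose in the frame of gate above 0.158 m and z of carrier in the frame of gate between -0.003 and 0.003 m and value of joint clutch_slip below 0.003 m and linear speed of carrier below 0.01 m/s and angle between each of vial_front, vial_rear's own z axis and vertical below 0.2 rad and x of vial_front in the frame of carrier between 0.032 and 0.044 m and x of vial_rear in the frame of carrier between -0.044 and -0.032 m and z of each of vial_front, vial_rear in the frame of carrier below 0.012 m); the robot touches nothing.
It fails at once if the shuttle is shoved back by more than 3 mm (value of joint clutch_slip above 0.003 m).
It fails at once if the carrier is rammed or jammed against the reader with over 45 N (contact force between carrier and reader above 45 N).
It fails at once if a vial tips or leaves its pocket (angle between any of vial_front, vial_rear's own z axis and vertical above 0.5 rad or z of any of vial_front, vial_rear in the frame of carrier above 0.025 m).
It fails at once if a bystander is moved by more than 20 mm (distance of any of saline_tall, blue_cap_vial, log_notebook from where it was at the start of the episode above 0.02 m).
It also fails if it takes over 53 s, if anything falls off the work surface, if the arm or the gripper's body presses on something with over 40 N, if the wrist force passes 120 N, or if a joint passes its speed limit or range.

## Working session

There is one attempt and no reset: what is moved stays moved. The work goes in short steps, each a Python script; the robot and the scene stay as the last script left them, time stands still between calls to the robot, and variables do not carry over. Pictures are saved under pics/ and viewed, at most 10 in all, crops included, and the job is handed in when it is done.

```bash
ls; mkdir -p pics
python3 - <<'E'
from cell import bot
import cv2,numpy as np
for c in ["scene","top"]:
    im=bot.camera(c); cv2.imwrite(f"pics/{c}0.png",im[:,:,::-1])
    k=bot.calibration(c); print(c,np.round(k["mtx"],1).tolist(),np.round(k["extrinsics"],3).tolist())
    for t in ["carrier","reader","wing_left","wing_right","handle","vial_front","clutch_slip","saline_tall","blue_cap_vial","log_notebook"]:
        try: r=bot.search_frame(c,t)
        except Exception as e: print(t,e); continue
        print(t,[(np.round(d["bbox"]).tolist(),round(d["confidence"],2)) for d in r[:2]])
print(bot.read_clock(),bot.read_tool_rot(),bot.read_position(), bot.calibration("wrist")["hand_eye"])
E
```

```text
pics
scene [[373.5, 0.0, 257.0], [0.0, 373.5, 187.2], [0.0, 0.0, 1.0]] [[0.899, -0.437, -0.008, -0.578], [-0.266, -0.531, -0.804, 0.102], [0.348, 0.725, -0.594, 1.223], [0.0, 0.0, 0.0, 1.0]]
carrier [([235.0, 211.0, 32.0, 38.0], 0.57), ([237.0, 228.0, 13.0, 11.0], 0.4)]
reader [([197.0, 135.0, 116.0, 53.0], 0.88)]
wing_left []
wing_right []
handle [([234.0, 211.0, 29.0, 41.0], 0.63)]
vial_front [([258.0, 212.0, 4.0, 13.0], 0.42)]
clutch_slip []
saline_tall [([216.0, 125.0, 11.0, 25.0], 0.67), ([241.0, 132.0, 8.0, 21.0], 0.64)]
blue_cap_vial [([243.0, 132.0, 3.0, 20.0], 0.68)]
log_notebook [([224.0, 280.0, 60.0, 38.0], 0.91)]
top [[435.1, 0.0, 259.7], [0.0, 435.1, 193.2], [0.0, 0.0, 1.0]] [[-0.097, -0.995, -0.006, -0.129], [-0.972, 0.096, -0.214, 0.551], [0.213, -0.015, -0.977, 1.291], [0.0, 0.0, 0.0, 1.0]]
carrier [([292.0, 196.0, 30.0, 40.0], 0.94)]
reader [([178.0, 100.0, 65.0, 141.0], 0.67)]
wing_left [([291.0, 193.0, 32.0, 43.0], 0.46)]
wing_right []
handle [([291.0, 194.0, 31.0, 40.0], 0.56)]
vial_front []
clutch_slip []
saline_tall [([124.0, 185.0, 19.0, 18.0], 0.84)]
blue_cap_vial [([140.0, 158.0, 12.0, 19.0], 0.68)]
log_notebook [([352.0, 211.0, 53.0, 54.0], 0.69)]
1.1 [1.92526249e-05 2.20565908e-01 9.75372072e-01 1.73920595e-05] [0.23665544 0.49651759 0.23130734] [[ 1.72611553e-05 -9.63177255e-01 -2.68867208e-01  6.75665084e-02]
 [ 9.99999512e-01  2.82099531e-04 -9.46380585e-04 -8.82817048e-04]
 [ 9.87379567e-04 -2.68867060e-01  9.63176790e-01 -1.41738827e-01]
 [ 0.00000000e+00  0.00000000e+00  0.00000000e+00  1.00000000e+00]]
```

Run:
```python
import cv2
a=cv2.imread("pics/top0.png")[80:290,110:420]; cv2.imwrite("pics/topc.png",cv2.resize(a,None,fx=2.58,fy=2.58,interpolation=cv2.INTER_CUBIC))
```

```text
(no output)
```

View pics/topc.png

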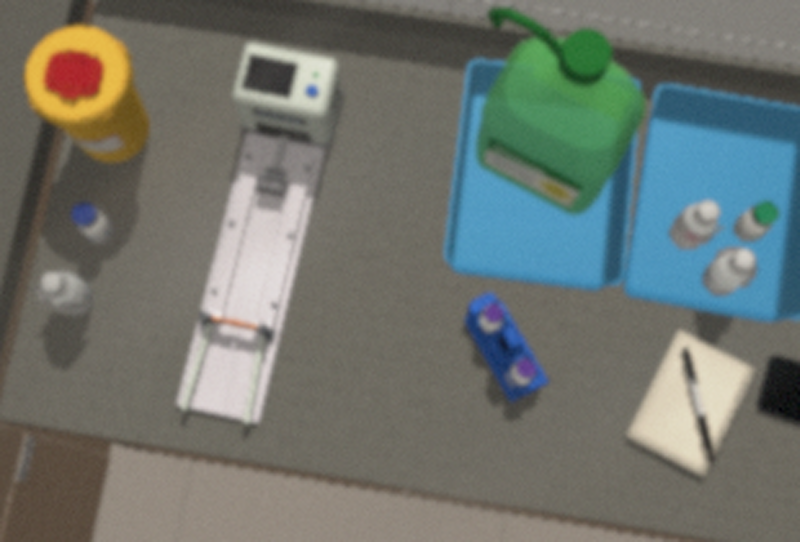

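The top view shows the carrier's middle at crop (508,347), the gate at (238,322) and the shuttle at (272,185). It doesn't show which end of the carrier is the nose, so I'll get close wrist views.

```bash
cat > h.py <<'E'
from cell import bot
import cv2,numpy as np
from scipy.spatial.transform import Rotation as R
def q(psi): return np.array([0,np.cos(psi/2),np.sin(psi/2),0])   # tool down, tool x along psi
def ray(c,uv,z,pose=None):
    k=bot.calibration(c)
    if c=="wrist":
        p,w=pose; T=np.eye(4); T[:3,:3]=R.from_quat(np.roll(w,-1)).as_matrix(); T[:3,3]=p; C=T@k["hand_eye"]
    else: C=np.linalg.inv(k["extrinsics"])
    d=C[:3,:3]@np.linalg.solve(k["mtx"],[uv[0],uv[1],1.]); o=C[:3,3]
    return o+d*(z-o[2])/d[2]
def proj(P,pose):
    k=bot.calibration("wrist"); p,w=pose; T=np.eye(4); T[:3,:3]=R.from_quat(np.roll(w,-1)).as_matrix(); T[:3,3]=p
    X=(np.linalg.inv(T@k["hand_eye"])@np.append(P,1))[:3]; u=k["mtx"]@X; return u[:2]/u[2]
def shot(name):
    pose=(bot.read_position(),bot.read_tool_rot()); im=bot.camera("wrist")
    cv2.imwrite(f"pics/{name}.png",im[:,:,::-1]); np.save(f"pics/{name}.npy",np.concatenate(pose)); return pose
def load(name): a=np.load(f"pics/{name}.npy"); return a[:3],a[3:]
E
python3 - <<'E'
from h import *
f=lambda u,v,z: ray("top",(110+u/2.58,80+v/2.58),z)
g=f(238,322,.048); h=f(510,345,.09); v1=f(490,316,.067);v2=f(524,372,.067); m1=f(181,405,.01);m2=f(262,424,.01); e=f(280,170,.035)
print("gate",g,"handle",h,"v",v1,v2,"mouth",m1,m2,"shuttle",e)
mm=(m1+m2)/2; yr=np.arctan2(*(g-mm)[1::-1]); yc=np.arctan2(*(v1-v2)[1::-1]); print("yaw r",yr,"c",yc,"wristK",bot.calibration("wrist")["mtx"].tolist())
print("dist",np.linalg.norm((g-mm)[:2]),np.linalg.norm((v1-v2)[:2]),np.linalg.norm((m1-m2)[:2]))
for nm,p,y in (("w_gate",g,yr),("w_car",h,yc)):
    done=False
    for psi in (y+np.pi,y,y-np.pi):
        try: bot.move_pose([p[0],p[1],.28],q(psi)); done=True; break
        except bot.PlanningError as ex: print(nm,psi,ex)
    print(nm,psi,bot.read_joint_positions().round(2)); bot.wait(.2); shot(nm)
print(bot.read_clock())
E
```

```text
gate [ 0.51867208 -0.00083704  0.048     ] handle [ 0.45203386 -0.31893594  0.09      ] v [ 0.49272417 -0.30227237  0.067     ] [ 0.42210691 -0.33426282  0.067     ] mouth [0.43017335 0.08023466 0.01      ] [ 0.39741733 -0.01667835  0.01      ] shuttle [ 0.71005033 -0.06511671  0.035     ]
yaw r -0.30150495492036666 c 0.42535568011317376 wristK [[331.7793592601292, 0.0, 259.48965801380274], [0.0, 331.7793592601292, 192.37180910407284], [0.0, 0.0, 1.0]]
dist 0.10983114811788086 0.07752539657865345 0.10229900737670879
w_gate 2.8400876986694263 [-0.14  0.24 -0.19  1.15  0.    0.16]
w_car 3.566948333702967 [-0.75  0.31 -0.1   1.17  0.   -1.17]
4.9
```

View pics/w_gate.png

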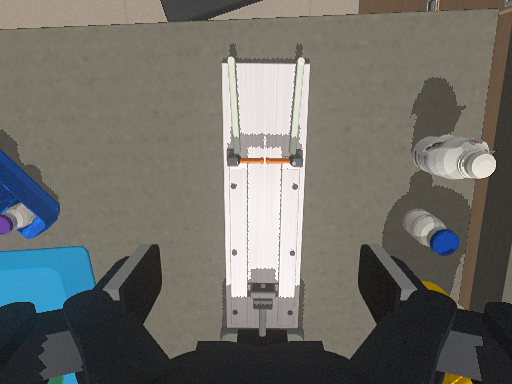

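View pics/w_car.png

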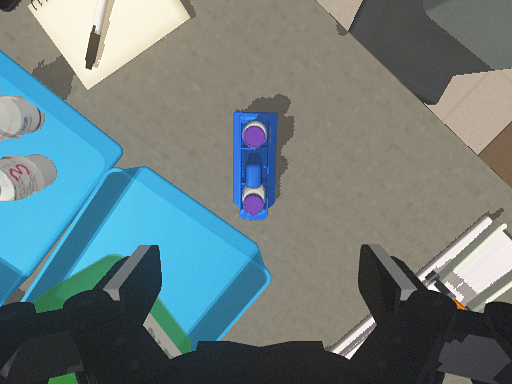

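Run:
```python
from h import *
p=load("w_gate"); im=cv2.imread("pics/w_gate.png"); hsv=cv2.cvtColor(im,cv2.COLOR_BGR2HSV)
m=cv2.inRange(hsv,(5,150,120),(20,255,255)); m[:, :225]=0;m[:,310:]=0; m[:140]=0;m[180:]=0
v,u=np.nonzero(m); print("orange",u.min(),u.max(),v.min(),v.max(),u.mean(),v.mean())
print("gate",ray("wrist",((u.min()+u.max()+1)/2,v.mean()),.044,p))
a=np.polyfit(u,v,1); e=[ray("wrist",(x,np.polyval(a,x)),.044,p) for x in(u.min(),u.max()+1)]; print("wing ends",e)
g=cv2.cvtColor(im,cv2.COLOR_BGR2GRAY).astype(float)
for r in (80,100,120,200,220,240,265):
    row=cv2.GaussianBlur(g,(0,0),1)[r]; d=np.diff(row); L=205+np.argmax(d[205:250]); Rr=285+np.argmin(d[285:325])
    zz=.01
    A=ray("wrist",(L+1,r+.5),zz,p);B=ray("wrist",(Rr+1,r+.5),zz,p); print(r,L,Rr,((A+B)/2).round(4),np.linalg.norm(A-B).round(4))
pc=load("w_car"); im=cv2.imread("pics/w_car.png"); hsv=cv2.cvtColor(im,cv2.COLOR_BGR2HSV)
m=cv2.inRange(hsv,(130,80,50),(165,255,255)); m[:,:220]=0;m[:,290:]=0;m[:100]=0;m[230:]=0
n,l,s,c=cv2.connectedComponentsWithStats(m)
C=[ray("wrist",c[i]+.5,.067,pc) for i in range(1,n) if s[i,4]>100]; print("caps",C,np.linalg.norm(C[0]-C[1]),"mid",(C[0]+C[1])/2)
d=C[1]-C[0]; print("yaw",np.arctan2(d[1],d[0]))
for pt,z in (((254,160),.09),((254,188),.09),((235,112.5),.034),((277,112.5),.034),((254,219),.034)): print(pt,ray("wrist",pt,z,pc).round(4))
a=cv2.imread("pics/w_car.png")[100:230,205:305]; b=cv2.imread("pics/w_gate.png")[40:340,205:325]
cv2.imwrite("pics/crops.png",np.hstack([cv2.resize(a,(460,598),interpolation=2),cv2.resize(b,(240,598),interpolation=2)]))
```

```text
orange 240 289 158 163 263.1142857142857 160.32380952380953
gate [0.51860887 0.00519749 0.044     ]
wing ends [array([ 0.50971484, -0.02215794,  0.044     ]), array([0.52757118, 0.03254577, 0.044     ])]
80 221 308 [0.4338 0.0322 0.01  ] 0.1024
100 222 307 [0.4555 0.0256 0.01  ] 0.1016
120 222 306 [0.4777 0.0182 0.01  ] 0.102
200 224 302 [ 0.5745 -0.0127  0.01  ] 0.1011
220 224 302 [ 0.6009 -0.0207  0.01  ] 0.1029
240 224 301 [ 0.6279 -0.0297  0.01  ] 0.1033
265 225 299 [ 0.6632 -0.0412  0.01  ] 0.1015
caps [array([ 0.42746818, -0.33679925,  0.067     ]), array([ 0.49642169, -0.30690845,  0.067     ])] 0.07515348704056707 mid [ 0.46194494 -0.32185385  0.067     ]
yaw 0.40904144088619226
(254, 160) [ 0.4462 -0.3283  0.09  ]
(254, 188) [ 0.4729 -0.3163  0.09  ]
(235, 112.5) [ 0.4148 -0.3672  0.034 ]
(277, 112.5) [ 0.395  -0.3237  0.034 ]
(254, 219) [ 0.5231 -0.2948  0.034 ]
```

View pics/crops.png

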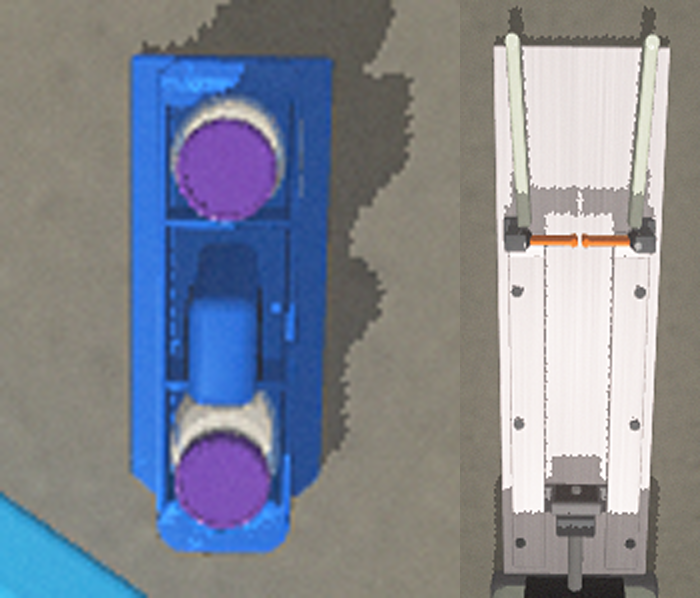

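The tail is at the top of the carrier view and the rounded nose at the bottom, so the nose points along yaw +0.41. The handle top at px (253,176) agrees with the midpoint of the two caps. The lane axis from the deck edges agrees with the gate centre. Next I'll take a flipped wrist view of the gate to cancel hand-eye bias, then grasp.

```bash
cat > lane.py <<'E'
from h import *
def lane(name):
    p=load(name); im=cv2.imread(f"pics/{name}.png"); g=cv2.GaussianBlur(cv2.cvtColor(im,cv2.COLOR_BGR2GRAY),(0,0),1).astype(float)
    G=np.array([.5187,.0052]); yr=-.309; ax=np.array([np.cos(yr),np.sin(yr)]); ly=np.array([-ax[1],ax[0]]); out=[]
    for s in np.arange(-.1,-.02,.008):   # deck part before the gate
        t=np.arange(-.065,.0651,.0005); P=[proj(np.append(G+s*ax+k*ly,.01),p) for k in t]
        prof=cv2.remap(g.astype(np.float32),np.float32([P])[...,0],np.float32([P])[...,1],cv2.INTER_LINEAR)[0]
        d=np.gradient(prof); n=len(t)//3; a=t[np.argmax(d[:n])]; b=t[-n:][np.argmin(d[-n:])]; out.append((s,a,b))
    o=np.array(out); c=(o[:,1]+o[:,2])/2; f=np.polyfit(o[:,0],c,1); print(name,"width",np.median(o[:,2]-o[:,1]),"offset at gate",f[1],"at mouth",np.polyval(f,-.078),"dyaw",f[0],"med",np.median(c))
    print((o*1000).round(1).tolist())
    hsv=cv2.cvtColor(im,cv2.COLOR_BGR2HSV); m=cv2.inRange(hsv,(5,150,120),(20,255,255)); c0=proj(np.append(G,.045),p); mk=np.zeros_like(m); cv2.circle(mk,tuple(int(x) for x in c0),45,255,-1); v,u=np.nonzero(m&mk)
    Q=ray("wrist",((u.min()+u.max()+1)/2,v.mean()+.5),.045,p)[:2]-G; print("wings s,l",Q@ax,Q@ly)
E
python3 - <<'E'
from lane import *
# carrier yaw from foot edges (crop coords /4.6)
pc=load("w_car")
for a,b in (((133,60),(133,470)),((331,57),(322,470))):
    A,B=[ray("wrist",(205+x/4.6,100+y/4.6),.006,pc) for x,y in (a,b)]; d=B-A; print("foot edge yaw",np.arctan2(d[1],d[0]),A[:2].round(4),B[:2].round(4))
lane("w_gate")
bot.move_pose([.5187,.0052,.28],q(-.309)); bot.wait(.2); shot("w_gate2"); lane("w_gate2"); print(bot.read_clock(),bot.read_joint_positions().round(2))
E
```

```text
foot edge yaw 0.4062911881207038 [ 0.4177 -0.3696] [ 0.5222 -0.3246]
foot edge yaw 0.41866435089183013 [ 0.3952 -0.3221] [ 0.4999 -0.2755]
w_gate width 0.10250000000000009 offset at gate -4.393939393933868e-05 at mouth -0.0017575757575757041 dyaw 0.021969696969696993 med -0.0004999999999999449
[[-100.0, -51.5, 51.0], [-92.0, -52.0, 50.5], [-84.0, -52.0, 51.0], [-76.0, -52.0, 32.0], [-68.0, -52.0, 50.5], [-60.0, -51.5, 50.5], [-52.0, -51.5, 51.0], [-44.0, -51.5, 50.5], [-36.0, -51.5, 50.5], [-28.0, -52.0, 51.0]]
wings s,l 0.00031762962448484853 -3.965262022307416e-05
w_gate2 width 0.10225000000000009 offset at gate -0.002910606060606006 at mouth -0.0013742424242423697 dyaw -0.019696969696969695 med -0.0004999999999999449
[[-100.0, -52.5, 50.0], [-92.0, -52.0, 51.0], [-84.0, -52.0, 51.0], [-76.0, -51.5, 50.5], [-68.0, -51.5, 50.5], [-60.0, -51.5, 50.0], [-52.0, -52.0, 30.5], [-44.0, -52.0, 51.0], [-36.0, -52.0, 50.5], [-28.0, -51.5, 50.5]]
wings s,l 0.002749465897084161 -0.0013296263083109469
6.725 [-0.13  0.24 -0.19  1.15 -0.   -2.96]
```

Run:
```python
from h import *
yc=.411; c=np.array([.4622,-.3217])
bot.set_gripper(0.7)
bot.move_pose([*c,.16],q(yc+np.pi))
print(bot.move_linear([*c,.051],speed=.1,until_force=8))
bot.set_gripper(0,grasp_force=60)
print(bot.read_gripper_width(),bot.read_finger_force(),bot.read_position(),bot.read_ft_force())
p=bot.read_position()
bot.move_linear([p[0],p[1],p[2]+.012],speed=.04); bot.wait(.2)
print(bot.read_ft_force(),bot.read_moment(),bot.read_gripper_width(),bot.read_clock()); shot("held")
```

```text
False
0.17518877135236172 60.43016195297241 [ 0.46234753 -0.32183966  0.05131579] [-1.03528007  0.84596483  2.75445562]
[ 0.71581858  0.80180028 -4.10906994] [-0.02063208  0.00091523  0.01385053] 0.1764262009311047 11.0667
```

View pics/held.png

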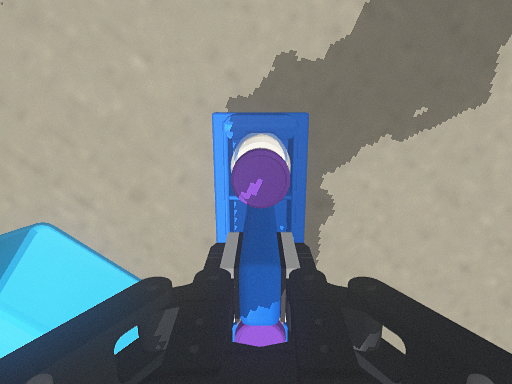

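The carrier is held square, with the rear vial upright at px (260,178) and the front cap visible at (258,333). Now I'll set it in the mouth.

```bash
cat >> h.py <<'E'
G=np.array([.51995,.00417]); YR=-.309; AX=np.array([np.cos(YR),np.sin(YR)]); LY=np.array([-AX[1],AX[0]])
def at(s,z,l=0): return [*(G+s*AX+l*LY),z]      # TCP over lane, s past the gate
def lf(f): return np.array([f[:2]@AX,f[:2]@LY,f[2]]).round(2)
def where():
    p=bot.read_position(); d=p[:2]-G; return (np.array([d@AX,d@LY,p[2]])*1000).round(2)
E
python3 - <<'E'
from h import *
p=bot.read_position()
bot.move_linear([p[0],p[1],.16],speed=.12)
bot.move_linear(at(-.122,.16),speed=.2,rotation=q(YR+np.pi))
bot.move_linear(at(-.122,.075),speed=.12); bot.wait(.2)
f0=bot.read_ft_force(); print(lf(f0),where())
print(bot.move_linear(at(-.122,.0585),speed=.02,until_force=3)); print(where(),lf(bot.read_ft_force()-f0),bot.read_moment().round(3),bot.read_clock())
bot.wait(.3); shot("mouth")
E
```

```text
[-0.41  1.41 -2.91] [-121.32    0.15   75.66]
True
[-1.2219e+02  2.0000e-02  6.1170e+01] [ 0.85 -1.05  6.32] [-0.074 -0.115  0.011] 15.7833
```

View pics/mouth.png

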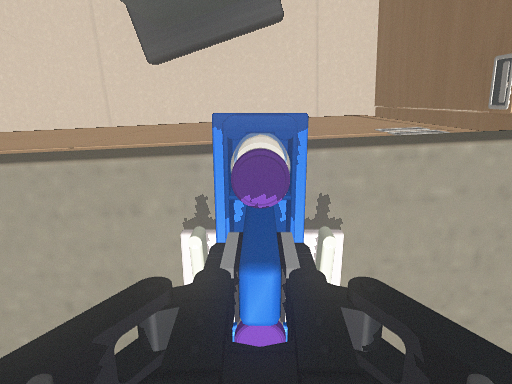

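The carrier sits between the guides. The carrier's centre column is about 260.5 and the lane's about 262.5, so it is within about 1 mm of centre. I'll slide on and watch the side force.

Run:
```python
from h import *
f0=np.zeros(3); l=.0006
for s,sp,uf in ((-.09,.04,12),(-.07,.03,12),(-.055,.03,20),(-.04,.03,20),(-.025,.03,20)):
    r=bot.move_linear(at(s,.0613,l),speed=sp,until_force=uf); f=lf(bot.read_ft_force()); print(s,r,where(),f,bot.read_moment().round(3))
    if r: break
print(bot.read_clock())
```

```text
-0.09 False [-89.91   0.55  61.21] [1.54 0.44 1.96] [-0.123 -0.239  0.036]
-0.07 False [-70.75   0.6   61.19] [-3.61  0.5   5.06] [ 0.135  0.387 -0.017]
-0.055 False [-57.79   0.64  61.27] [-9.05  0.77 13.15] [ 0.404  1.335 -0.028]
-0.04 False [-42.41   0.59  61.18] [-7.2   0.85 11.16] [ 0.407  1.216 -0.045]
-0.025 False [-25.23   0.59  61.2 ] [-1.71 -0.4   4.05] [0.156 0.44  0.025]
19.8833
```

Run:
```python
from h import *
l=.0006
for s,sp,uf in ((.02,.04,14),(.082,.04,8)):
    r=bot.move_linear(at(s,.0615,l),speed=sp,until_force=uf); print(s,r,where(),lf(bot.read_ft_force()))
    if r: break
else:
    bot.wait(.3); print(where(),lf(bot.read_ft_force()))
    r=bot.move_linear(at(.094,.0615,l),speed=.015,until_force=5); print("tail clear",r,where(),lf(bot.read_ft_force()))
    if not r:
        r=bot.move_linear(at(.15,.0615,l),speed=.012,until_force=4); print("feel",r,where(),lf(bot.read_ft_force()))
bot.wait(.2);print(where(),lf(bot.read_ft_force()),bot.read_moment().round(3),bot.read_clock()); shot("pad")
```

```text
0.02 False [19.92  0.55 61.22] [-0.2   0.05 -0.53]
0.082 False [82.41  0.61 61.7 ] [-0.35  0.08 -3.87]
[82.37  0.57 61.65] [-0.06 -0.08 -3.2 ]
tail clear False [93.85  0.58 61.42] [ 1.08  0.21 -3.61]
feel True [104.38   0.64  61.2 ] [ 0.07 -0.67  6.46]
[104.41   0.61  61.22] [ 0.24 -0.77  6.  ] [ 0.011  0.048 -0.041] 25.95
```

View pics/pad.png

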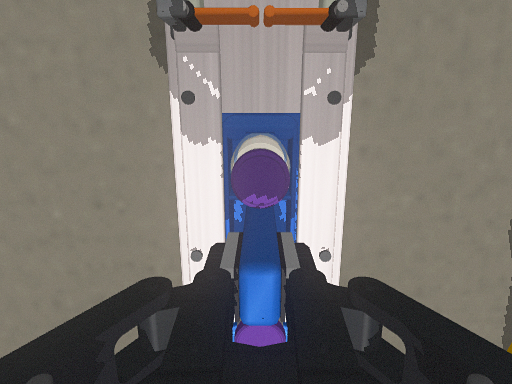

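The gate is shut behind the carrier (orange wings meet at px (262,16)). That stop was vertical load on the deck, not the pad. I'll lift a fraction and feel on in small steps using only the along-lane force.

Run:
```python
from h import *
l=.0006; z=.0618
s=where()[0]/1000
bot.move_linear(at(s,z,l),speed=.01); bot.wait(.2); f0=lf(bot.read_ft_force()); print(f0,where())
hit=False
while s<.147 and not hit:
    s+=.0015; r=bot.move_linear(at(s,z,l),speed=.015,until_force=5)
    f=lf(bot.read_ft_force()); w=where(); d=f-f0
    if r or d[0]<-1.5: print(r,w,d)
    hit=d[0]<-3.5
print("end",hit,where(),s,lf(bot.read_ft_force())-f0,bot.read_clock())
```

```text
[-0.   -0.78 -3.38] [104.12   0.52  61.46]
False [104.64   0.61  61.53] [-4.76  1.17  3.74]
end True [104.64   0.61  61.53] 0.10590000000000001 [-4.76  1.17  3.74] 26.8833
```

Run:
```python
from h import *
d=ray("wrist",(262.5,283.5),.036,load("w_gate"))[:2]-G; print("pad by image s,l",d@AX,d@LY)
bot.wait(.3); print(where(),lf(bot.read_ft_force()))
im=bot.camera("scene"); cv2.imwrite("pics/s2.png",im[:,:,::-1]); cv2.imwrite("pics/s2c.png",cv2.resize(im[110:230,180:340,::-1],None,fx=5,fy=5,interpolation=2))
```

```text
pad by image s,l 0.16361937356299283 -0.0004585099663189929
[104.67   0.59  61.56] [-5.42  0.06  0.33]
```

View pics/s2c.png

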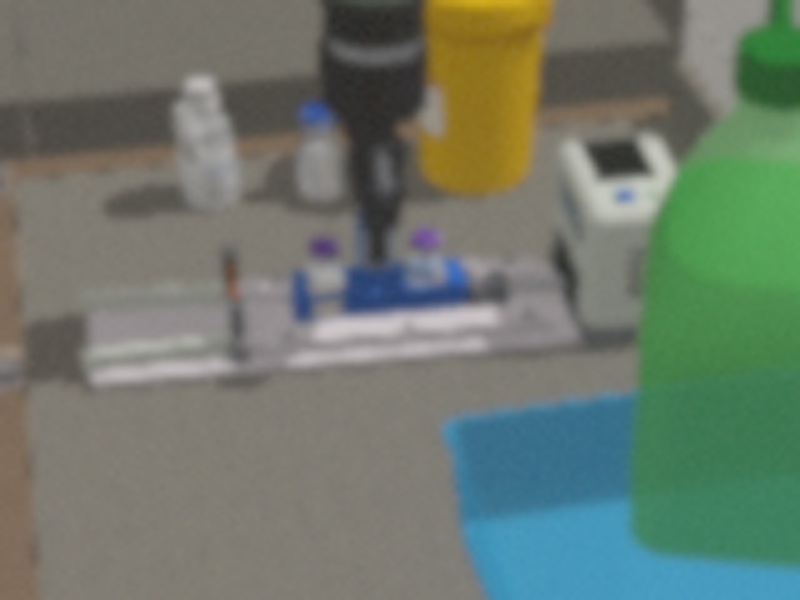

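The nose touches the grey shuttle, with a steady 5.4 N along the lane and hardly any other load. I'll set it down, let go, lift clear and check.

Run:
```python
from h import *
p=bot.read_position()
bot.set_gripper(0.5); bot.wait(.2); print(bot.read_gripper_width(),where(),lf(bot.read_ft_force()))
s=where()[0]/1000
bot.move_linear(at(s,.16,.0006),speed=.08); 
bot.move_linear(at(.05,.2,.0006),speed=.12); bot.wait(.2); pose=shot("after"); print(lf(bot.read_ft_force()),bot.read_clock())
im=cv2.imread("pics/after.png"); cv2.imwrite("pics/afterc.png",cv2.resize(im[:,130:390],(540,600*384//384),interpolation=2))
for x in (-.062,.0): print(proj(np.append(G+(.1047+x)*AX,.044),pose).round(1))
```

```text
0.4999260335387814 [106.12   0.59  61.88] [0.47 0.86 0.14]
[ 0.57 -0.9   1.64] 30.1583
[260.5 169.9]
[260.5 233.3]
```

View pics/after.png

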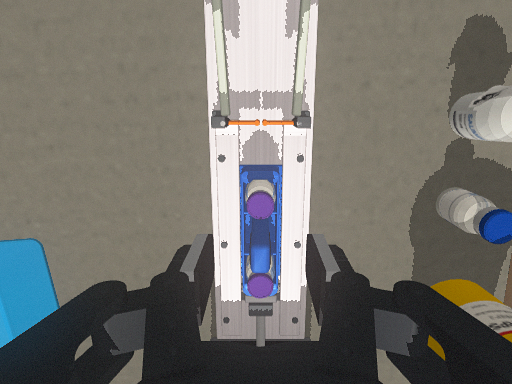

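The gate is shut, both vials are upright and the carrier is straight. The nose–pad contact (px (260,297)) needs a closer look, so I'll take one flipped view from right above it.

Run:
```python
from h import *
bot.move_pose(at(.105,.17),q(YR)); bot.wait(.3); pose=shot("nose"); print(bot.read_clock())
c=proj(np.append(G+.172*AX,.036),pose); print(c)
im=cv2.imread("pics/nose.png"); u,v=int(c[0]),int(c[1]); y0=max(0,min(v-60,384-120)); x0=u-80; print(x0,y0)
cv2.imwrite("pics/nosec.png",cv2.resize(im[y0:y0+120,x0:x0+160],None,fx=5,fy=5,interpolation=2))
```

```text
33.1667
[257.96613485 101.67093465]
177 41
```

View pics/nosec.png

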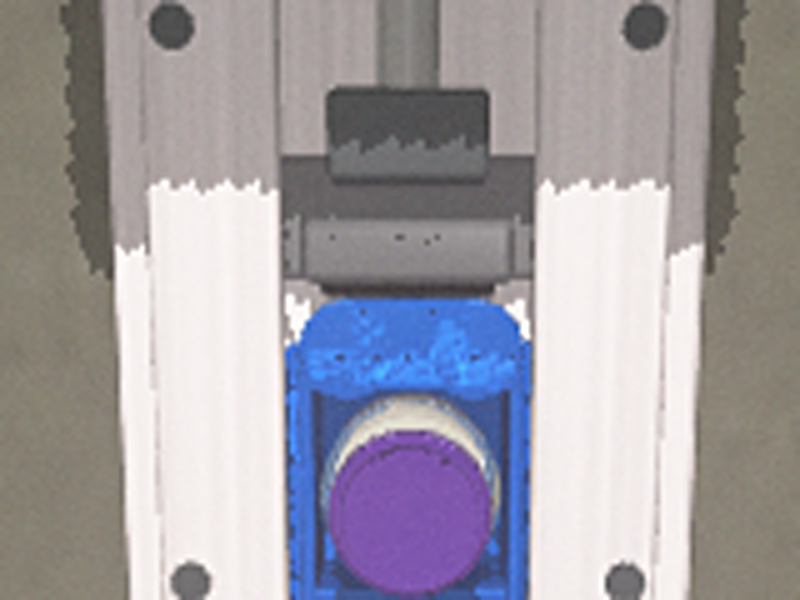

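Run:
```python
from h import *
im=cv2.imread("pics/nose.png"); pose=load("nose")
for r in range(92,106): print(r,im[r,250:268:3].tolist())
for n,s,z in (("nose",.1727,.044),("nose20",.1727,.030),("padtop",.1727,.036),("+1.5",.1742,.036)): print(n,proj(np.append(G+s*AX,z),pose).round(1))
```

```text
92 [[138, 139, 141], [135, 133, 139], [139, 136, 142], [134, 131, 137], [135, 130, 136], [139, 135, 140]]
93 [[132, 131, 135], [137, 132, 137], [139, 133, 139], [137, 135, 139], [138, 133, 137], [140, 135, 140]]
94 [[133, 133, 137], [134, 134, 139], [133, 134, 138], [133, 134, 138], [136, 133, 137], [138, 138, 142]]
95 [[131, 128, 128], [131, 131, 135], [133, 133, 135], [133, 129, 134], [132, 130, 133], [128, 126, 131]]
96 [[111, 107, 111], [108, 107, 111], [113, 109, 114], [111, 110, 113], [112, 107, 111], [114, 110, 114]]
97 [[93, 92, 94], [90, 91, 95], [94, 89, 95], [93, 93, 96], [94, 93, 98], [95, 92, 96]]
98 [[65, 61, 65], [65, 64, 67], [61, 62, 66], [67, 62, 70], [67, 66, 70], [64, 62, 66]]
99 [[65, 66, 70], [67, 62, 69], [63, 67, 70], [62, 59, 63], [65, 66, 71], [66, 65, 69]]
100 [[115, 88, 85], [113, 87, 81], [106, 76, 68], [111, 79, 73], [114, 87, 81], [115, 87, 78]]
101 [[214, 116, 66], [217, 116, 66], [215, 116, 66], [219, 115, 63], [224, 122, 69], [221, 120, 65]]
102 [[220, 121, 72], [218, 120, 73], [221, 124, 72], [219, 124, 72], [215, 118, 69], [213, 116, 65]]
103 [[220, 125, 77], [216, 122, 72], [215, 119, 71], [216, 120, 72], [215, 120, 72], [212, 115, 68]]
104 [[221, 126, 72], [218, 121, 72], [215, 118, 69], [215, 123, 73], [215, 120, 71], [215, 117, 67]]
105 [[248, 148, 79], [230, 129, 70], [213, 120, 72], [215, 121, 71], [212, 117, 67], [241, 139, 73]]
nose [257.9 100.8]
nose20 [258.  100.8]
padtop [258.  100.8]
+1.5 [258.   98.8]
```

```bash
python3 -c "
from cell import bot
print(bot.close_job(),bot.read_clock())"
```

```text
the job is handed in; nothing more can be done
the job is handed in; nothing more can be done
```

I handed the job in at about 33 s: the carrier is in the lane behind the shut gate, its nose resting against the shuttle pad after a 5 N push, and both vials are upright. The last images show less than about 0.3 mm of gap at the pad; I had no direct reading of the present pin or the clutch, and no verdict came back.

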